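# Wedge the split mould open evenly and take out the casting

### The arm

A 6-joint arm with a two-finger parallel gripper is mounted at the origin on the work surface. World frame = base frame: x ahead of the robot, y to its left, z up, the work surface at z = 0. Lengths are in m, angles in rad, forces in N, time in s.
With the tool pointing down it reaches from about 0.35 to 0.875 m from the base axis. Payload 4.2 kg.
Tool frame: the origin (TCP) lies at the very end of the fingers, on their centre line; the grasp point (between the pads) lies 19 mm behind it; z points along the fingers, y is the line along which they close (so a half turn about z gives the same grasp; the last joint's range is limited). The gripper opens to 87 mm and grips with 3 to 60 N. Pads are 19 mm wide; open, the fingers measure 117 mm over their backs; the gripper's body (75 mm by 190 mm) begins 51 mm behind the grasp point.
Start: joints at [-0.944, 0.385, 0.008, 0, -1.194, -0.259], TCP at [0.225, -0.583, 0.223] pointing down, gripper open.
Joint ranges: [-3.14, 3.14], [-1.21, 2.06], [-1.07, 1.41], [-3.16, 2.05], [-2.99, -0.16], [-3.1, 3.1]. Speed limits (rad/s): [2.79, 2.79, 3.14, 3.14, 3.14, 3.14].

### API

Orientations are given as a rotation vector (axis times angle).
In Python, from plant import readout, read_camera, get_calibration, bot, recognise gives the robot as it stands. The module is installed in compiled form; this text tells all that it offers.
- The arm moves only by the tool play_rows, never from a script. Its argument "deltas" is one flat list of numbers, 5 for each row, row after row: the opening, from 0 (shut) to 1 (fully open), then the shift along the tool's x, y, z in mm, then the turn about the tool's z in rad. A call has 1 to 20 rows; each row is the pose to reach, as a shift and turn from the pose commanded when the call began, along the tool's axes at that moment; what a row does not reach only later rows make up. A row lasts 1/8 s, in which the tool goes at most 62.5 mm and 10.7 degrees, less where a joint would pass 70% of its speed; a pose out of reach is approached as far as the arm can. A call with a gripper value outside its range is refused whole. The fingers move at their own pace and stop on an object; the grip force is fixed at half the most. Time passes only in rows, so rows that repeat a pose let the fingers close. It gives the time, the measured TCP pose, the force, the opening and the grip force at its end, in the units of the state.
- readout.state(): the state, without advancing time (a new reading comes with each control period).
- read_camera(name): name is "scene" or "top" or "wrist"; returns (picture, depth): 480x640x3 uint8, blue, green, red; 480x640 float32, m along the optical axis (not along the pixel's ray), 0 where there is no reading.
- get_calibration(name): a dict with "fx", "fy", "cx", "cy" (pixels), "dist_coeffs" ([k1, k2, p1, p2, k3] as OpenCV has them; the pictures are not rectified), "position" and "orientation" of the camera in the world. Camera axes: x right, y down, z forward; pixel columns grow to the right and rows downward; lengths in m; the calibration is good to about 2 mm. A picture is of the moment at which its call begins: read the wrist's pose just before it. get_calibration takes no time and is no camera call; for the wrist camera it gives the pose at the moment of the call.
- bot.close_job(): hands the job in; it is judged then, once.
Trained networks look in the newest picture that a camera, given by its name, has taken for a name from the list of things; names that differ only in an ending like _2 or _b are one class to them, and where a whole thing is asked for, a point or a joint stands for the part that bears it (a point fixed in the world has none). Each returns a list of dicts, best first, with "conf" (0 to 1); they miss things now and then, are a little off and sometimes report something else, mostly with a low value. They report only what shows in the picture. A call takes as long as a camera call.
- recognise(query, camera): "point" ([x, y, z] in m, in the coordinates of the camera as it stood for that picture, good to about 4 mm: the middle of the surface that is visible of it).
The state is a dict: "t": time; "joint_positions": joint angles; "qd": joint speeds; "joint_torque": joint torques, N m; "tool_pos": TCP position; "ee_rot": TCP orientation; "ft_force": force on the tool from outside, world axes, zero at the start; "torque": the same for the moment, N m; "width": opening from 0.0 (shut) to 1.0 (fully open); "finger_force": force on a finger pad.
Only numpy, scipy, OpenCV 4.12 (cv2) and the standard library are available. Lean on these libraries where they do the work, as an engineer would, in place of code of your own. Each camera call takes 0.05 s, during which the arm holds its last target. There are 200 camera calls.

### The job

Part the two halves of the grey split mould with the orange-handled wedge: press it down into the pry slots at the two ends of the seam in turn, a bit at a time, never letting one end get 10 mm further open than the other, until the seam is at least 12 mm open at both ends. Then hang the wedge back in the slot of the plywood block, lift the aluminium casting out by its sprue, and set it down gently, upright, inside the red tray, leaving the mould open. Leave the other things on the table where they are.

Things in the scene. Friction and masses are not known exactly. Their poses are not given: they have to be found in the camera images.
- left_a (a point): mark on mould half A, at the top edge of its parting face (102 mm above the table), in the middle of the LEFT pry slot. Axes: y along the seam to the left end, x across the seam from half A to half B, z up. Shut, it coincides with left_b; the distance between the two is how far the seam is open at this end
- left_b (a point): the same point on half B. Midway between left_a and left_b is the centre of the left pry slot's mouth. A pry slot is 14 mm wide across the seam when shut (7 mm cut from each half, so 14 mm plus the seam's opening), 90 mm deep (the mould's full height), and runs from 19 mm inward of this point to 18 mm outward, where it is open at the mould's end
- right_a (a point): as left_a, for the RIGHT pry slot, 154 mm from the left one along the seam (at the mould's -y end)
- right_b (a point): as left_b, for the right pry slot
- mould_a: mould half A, a grey block on the -x side of the seam, 190 mm long (along the seam), 50 thick, 90 high; origin at the foot of its parting face, under left_a. The two halves stand on a blue bed plate 250 x 170 x 12 mm fixed to the table. They cannot lift or tip, only part level; an end opens at most 20 mm per half
- mould_b: mould half B, the same on the +x side, origin under left_b. A half is held by its press fit: about 7 N across the seam at one end moves that end alone (it swings about its other end), and it stays where it is left. Pressing the wedge in takes some 10 to 20 N downwards; kept over the slot's first centre it moves both halves about equally
- wedge_handle (a point): centre of the wedge's orange handle, a square bar 24 x 24 mm, 64 high. Below it a dark guard 48 x 44 x 6 mm (its top 32 mm below this point), then the steel blade, 80 mm long, 24 mm wide (y), tapering evenly in thickness (x) from 32 mm at the guard to 4 mm at the tip, 118 mm below this point. z up. About 0.3 kg
- wedge: the wedge; origin in the middle of the blade's tip, axes as wedge_handle. With the tip d below the mould's top, blade thickness across the seam, the seam is pressed open to 0.35 d - 10 mm: first touch at d = 29 mm, 7 mm open at d = 49 mm, 14 mm open at d = 69 mm; it stays open when the wedge is drawn out. Gripped along its y (fingers along the seam) it twists less in the fingers
- tool_block: plywood block fixed to the table, 117 (x) x 90 (y) x 95 mm high, origin at the middle of its foot. A vertical slot right through its centre, 37 (x) by 32 mm (y), holds the hanging wedge: blade thickness along the block's x, guard resting on the block's top, tip 15 mm above the table. The wedge starts there
- sprue (a point): where the casting is grasped: its upright square sprue, 26 mm (x, across the seam) by 30 mm (y), which stands 50 mm out of the mould's top. The point is 117 mm above the casting's foot, 23 mm below the sprue's top, 27 mm above the mould's top at the start
- casting: aluminium casting, origin at the middle of its foot: a block 30 (x) x 92 (y) x 70 mm high, with a flange 38 mm thick (25 to 40 mm up) and the sprue on top, 140 mm high in all, about 0.5 kg. It stands on the bed plate in the mould; lips of both halves overlap its flange, so it comes out, straight up, only once the seam is open
- tray_in (a point): centre of the inner floor of the red tray (fixed to the table), 170 (x) x 190 (y) x 28 mm high outside, walls 6 mm thick; the floor is flat, 158 x 178 mm
- hammer: hammer lying on the table, bystander
- wrench: wrench lying on the table, bystander
- brush: brush lying on the table, bystander
- can: can, 70 mm across, 120 mm high, bystander
- jar: jar, 70 mm across, 90 mm high, bystander
- offcut: square steel offcut 110 x 110 x 5 mm, bystander

How it is judged:
By the outcome, as a careful person would: the job done as asked, in the order asked, and still so for the second after the job is handed in, with the robot touching nothing.
It also fails if it takes over 72 s, if anything falls off the work surface, if the arm or the gripper's body presses on something with over 40 N, if the wrist force passes 120 N, or if a joint passes its speed limit or range.

## Working session

There is one attempt and no reset: what is moved stays moved. The work goes in short steps, Python scripts to look and compute and a tool call to move; the robot and the scene stay as the last step left them, time stands still between calls to the robot, and variables do not carry over. Pictures are saved under pics/ and viewed, at most 10 in all, crops included, and the job is handed in when it is done.

Besides the shell and the picture viewer there is one more tool, called after ">>>" in YAML: its name, and indented under it one key for each argument. play_rows: Moves the arm, as the interface text tells. Its arguments: {"type":"object","properties":{"deltas":{"type":"array"}},"required":["deltas"]}

```bash
mkdir -p pics; cat > h.py <<'E'
import numpy as np, cv2
from scipy.spatial.transform import Rotation as R
from plant import readout, read_camera, get_calibration, bot, recognise
def rot(o):
    o=np.array(o,float)
    return o if o.shape==(3,3) else (R.from_quat(o).as_matrix() if o.size==4 else R.from_rotvec(o).as_matrix())
def w(c,p): return rot(c["orientation"])@np.array(p)+np.array(c["position"])
def cloud(cam,c,d):
    v,u=np.mgrid[0:480,0:640]
    K=np.array([[c["fx"],0,c["cx"]],[0,c["fy"],c["cy"]],[0,0,1]])
    n=cv2.undistortPoints(np.stack([u,v],-1).reshape(-1,1,2).astype(np.float64),K,np.array(c["dist_coeffs"])).reshape(480,640,2)
    P=np.dstack([n[...,0]*d,n[...,1]*d,d])
    return P@rot(c["orientation"]).T+np.array(c["position"])
def find(q,cam,n=3):
    c=get_calibration(cam)
    return [(round(r["conf"],2),np.round(w(c,r["point"]),4)) for r in recognise(q,cam)[:n]]
E
python3 - <<'E'
from h import *
s=readout.state();print(s)
for cam in("scene","top"):
    c=get_calibration(cam);print(cam,c["position"],c["orientation"])
    im,d=read_camera(cam);cv2.imwrite(f"pics/{cam}0.png",im);np.save(f"{cam}0.npy",d)
    for q in "left_a right_a mould_a wedge_handle tool_block sprue casting tray_in hammer wrench brush can jar offcut".split(): print(q,find(q,cam))
E
```

```text
{'t': 0.0, 'joint_positions': array([-9.44362915e-01,  3.85527485e-01,  6.62509238e-03, -4.86602983e-04,
       -1.19398427e+00, -2.58595872e-01]), 'qd': array([-1.03242405e-03,  1.60084312e-03,  1.81712800e-03, -1.99774386e-03,
       -6.10199926e-04,  4.84153188e-05]), 'joint_torque': array([ 8.61834051e-04, -3.90662134e+01,  1.87408715e+01,  4.21999991e+00,
        1.09539740e-02, -1.95947723e-04]), 'tool_pos': array([ 0.22454544, -0.58262783,  0.2214787 ]), 'ee_rot': array([ 0.57417946, -3.08818001, -0.00327093]), 'ft_force': array([ 0.37570079, -0.50349693, -0.14503214]), 'torque': array([-0.00588951, -0.0101357 , -0.05661748]), 'finger_force': 0.0, 'width': 1.0005048331162345}
scene [0.91954165 0.63125584 0.90711227] [-0.65234803 -2.68371232  1.0333656 ]
left_a [(0.95, array([0.5104, 0.0731, 0.1001])), (0.67, array([0.5791, 0.0518, 0.0961]))]
right_a [(0.92, array([0.5112, 0.0748, 0.0977])), (0.72, array([0.5801, 0.047 , 0.0957]))]
mould_a [(0.93, array([0.5142, 0.0709, 0.1018])), (0.58, array([0.5796, 0.0487, 0.0912]))]
wedge_handle [(0.86, array([0.5384, 0.3241, 0.1211])), (0
[... 1077 characters left out ...]
4 , 0.0119, 0.099 ])), (0.78, array([0.575 , 0.0232, 0.1024]))]
wedge_handle [(0.72, array([0.5093, 0.0173, 0.1009])), (0.64, array([0.5232, 0.3124, 0.1006])), (0.53, array([0.5441, 0.0168, 0.083 ]))]
tool_block [(0.98, array([0.5233, 0.2967, 0.0986]))]
sprue [(0.61, array([0.5465, 0.023 , 0.0815]))]
casting [(0.97, array([0.5427, 0.0186, 0.0834]))]
tray_in [(0.55, array([ 0.4852, -0.325 ,  0.005 ]))]
hammer [(0.68, array([ 0.6939, -0.3201,  0.0237]))]
wrench [(0.64, array([0.7039, 0.2796, 0.0059]))]
brush [(0.97, array([0.4228, 0.5216, 0.0187]))]
can [(0.76, array([ 0.6   , -0.4715,  0.119 ]))]
jar [(0.63, array([0.5996, 0.4692, 0.0875]))]
offcut [(0.88, array([ 0.4142, -0.5033,  0.0042]))]
```

```bash
python3 - <<'E'
from h import *
c=get_calibration("top");d=np.load("top0.npy");P=cloud("top",c,d);im=cv2.imread("pics/top0.png")
np.save("top_cloud.npy",P)
def rect(zlo,zhi,x0,x1,y0,y1,n):
    m=(d>0)&(P[...,2]>zlo)&(P[...,2]<zhi)&(P[...,0]>x0)&(P[...,0]<x1)&(P[...,1]>y0)&(P[...,1]<y1)
    p=P[m][:,:2].astype(np.float32)*1000
    if len(p)<5: print(n,len(p));return
    r=cv2.minAreaRect(p);print(n,len(p),r,"z",np.median(P[m][:,2]))
rect(.09,.115,.4,.68,-.15,.2,"mould")
rect(.13,.2,.4,.68,-.15,.2,"sprue")
rect(.085,.11,.4,.68,.2,.42,"block")
rect(.13,.2,.4,.68,.2,.42,"handle")
rect(.02,.04,.38,.6,-.46,-.2,"tray")
rect(.005,.02,.4,.68,-.15,.2,"bed")
cv2.imwrite("pics/topc.png",cv2.resize(im[120:400,60:600] if 0 else im,(800,600)))
E
```

```text
mould 2328 ((542.9473876953125, 21.733497619628906), (104.53201293945312, 190.5090789794922), 7.809969902038574) z 0.10238011545421966
sprue 135 ((542.9522705078125, 21.34678077697754), (26.116310119628906, 29.788442611694336), 8.541425704956055) z 0.15171166514287449
block 1488 ((530.7183227539062, 317.898681640625), (118.22212219238281, 94.12157440185547), 6.140386581420898) z 0.09582299695658059
handle 128 ((530.696533203125, 316.9935302734375), (24.154870986938477, 24.135257720947266), 3.712350845336914) z 0.16344074928358454
tray 724 ((508.7540588378906, -348.5791320800781), (207.03721618652344, 245.85379028320312), 10.573016166687012) z 0.027201667972596044
bed 3496 ((540.3057250976562, 24.755584716796875), (279.5538330078125, 349.34417724609375), 0.30813369154930115) z 0.011704605898734899
```

View pics/top0.png

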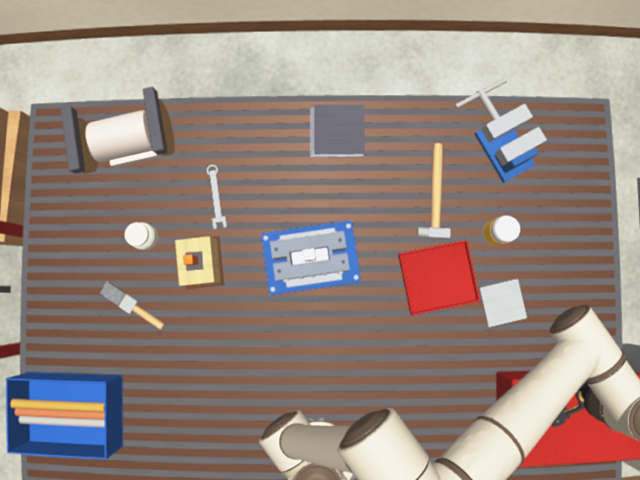

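View pics/scene0.png

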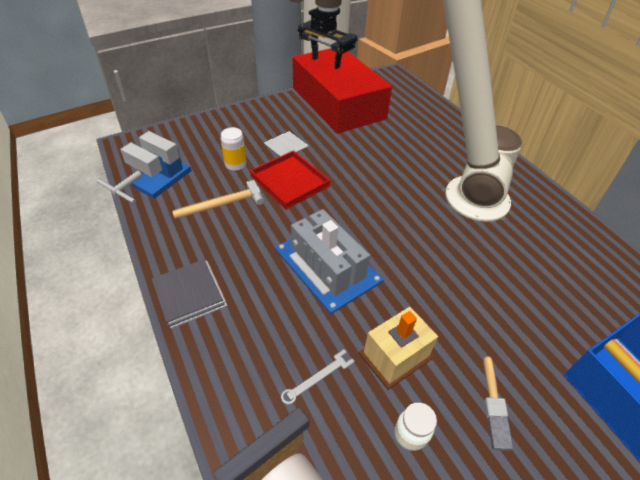

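The top view shows the mould at about (310,257), tilted about 8°, with the handle at (190,259) and the tray at (438,277). The scene view agrees. Both paths are clear.

```bash
cat >> h.py <<'E'
def go(x,y,z,yaw=None):
    """deltas to bring TCP to world x,y,z (m), tool y-axis at yaw deg (mod 180)"""
    s=readout.state();M=R.from_rotvec(s["ee_rot"]).as_matrix()
    t=M.T@(np.array([x,y,z])-s["tool_pos"])*1000
    cur=np.degrees(np.arctan2(M[1,1],M[0,1]));a=0
    if yaw is not None: a=-((yaw-cur+90)%180-90)
    print("shift",np.round(t,1),"turn",round(np.radians(a),4),"deg",round(a,1),"now",np.round(s["tool_pos"],4),"yaw",round(cur,2),"toolz",np.round(M[:,2],3),"q6",round(s["joint_positions"][5],2),"t",s["t"])
E
python3 - <<'E'
from h import *
go(.531,.317,.30,95)
c=get_calibration("wrist");s=readout.state();M=R.from_rotvec(s["ee_rot"]).as_matrix()
print(M.T@(np.array(c["position"])-s["tool_pos"]),M.T@rot(c["orientation"]),c["fx"])
E
```

```text
shift [-609.4  729.9  -77.4] turn 0.2805 deg 16.1 now [ 0.2247 -0.5832  0.2226] yaw 111.07 toolz [ 0. -0. -1.] q6 -0.26 t 1.5
[ 8.53465559e-02 -9.02792699e-05 -1.62639108e-01] [[ 4.90898121e-04 -9.52707536e-01 -3.03888318e-01]
 [ 9.99998455e-01  9.80671863e-04 -1.45907587e-03]
 [ 1.68808730e-03 -3.03887133e-01  9.52706545e-01]] 378.698817399227
```

>>> play_rows:
  deltas: [1,-20,25,-50,0,1,-609,730,-77,0.28,1,-609,730,-77,0.28,1,-609,730,-77,0.28,1,-609,730,-77,0.28,1,-609,730,-77,0.28,1,-609,730,-77,0.28,1,-609,730,-77,0.28,1,-609,730,-77,0.28,1,-609,730,-77,0.28,1,-609,730,-77,0.28,1,-609,730,-77,0.28,1,-609,730,-77,0.28,1,-609,730,-77,0.28,1,-609,730,-77,0.28,1,-609,730,-77,0.28,1,-609,730,-77,0.28,1,-609,730,-77,0.28,1,-609,730,-77,0.28]

```text
t: 3.88
tool_pos: [0.5304, 0.3159, 0.3002]
ee_rot: [-0.136, 3.138, 0.001]
ft_force: [0.7, -0.2, -0.1]
width: 1.002
finger_force: 0.0
```

```bash
cat >> h.py <<'E'
def rect(P,d,zlo,zhi,x0,x1,y0,y1,n):
    m=(d>0)&(P[...,2]>zlo)&(P[...,2]<zhi)&(P[...,0]>x0)&(P[...,0]<x1)&(P[...,1]>y0)&(P[...,1]<y1)
    p=P[m][:,:2].astype(np.float32)*1000
    if len(p)<5: print(n,len(p));return
    r=cv2.minAreaRect(p);print(n,len(p),np.round(r[0],1),np.round(r[1],1),round(r[2],2),"z",round(float(np.median(P[m][:,2])),4))
def wrist(name=None):
    c=get_calibration("wrist");im,d=read_camera("wrist")
    if name: cv2.imwrite(f"pics/{name}.png",im)
    return im,d,cloud("wrist",c,d)
E
python3 - <<'E'
from h import *
im,d,P=wrist("w1")
rect(P,d,.09,.1,.45,.62,.22,.42,"block")
rect(P,d,.158,.17,.5,.56,.29,.345,"handle")
rect(P,d,.12,.155,.5,.56,.29,.345,"handle low")
rect(P,d,.097,.103,.5,.56,.29,.345,"guard")
go(.531,.317,.30,95)
E
```

```text
block 8230 [527.7 315.9] [117.6  90.3] 6.15 z 0.0955
handle 832 [527.6 315.9] [24.5 23.1] 4.63 z 0.1652
handle low 219 [517.1 315.1] [ 3.5 23.9] 5.67 z 0.1392
guard 1201 [529.7 317.1] [55.  59.1] 88.76 z 0.1014
shift [-0.7  1.1  0.3] turn -0.0004 deg -0.0 now [0.5304 0.3159 0.3003] yaw 94.98 toolz [ 0.001  0.001 -1.   ] q6 -2.28 t 3.925
```

View pics/w1.png

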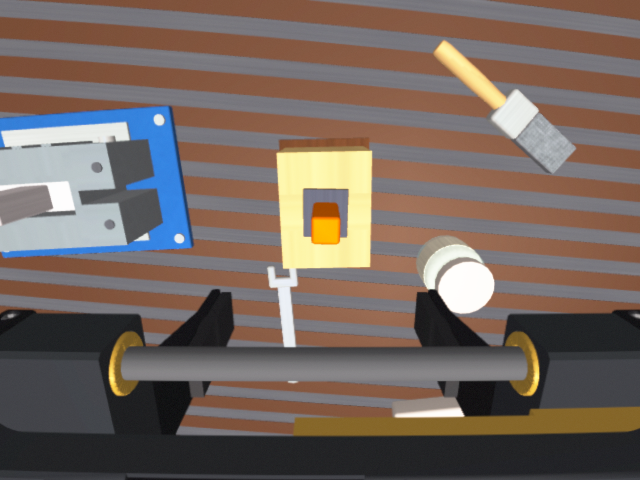

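The picture shows the handle at (326,223) over the block slot, with the mould on the left and the jar at (465,295), clear of the fingers.

```bash
python3 -c "
from h import *
go(.5285,.316,.105,96)"
```

```text
shift [  2.    0.2 195.3] turn -0.0179 deg -1.0 now [0.5304 0.3159 0.3003] yaw 94.98 toolz [ 0.001  0.001 -1.   ] q6 -2.28 t 3.925
```

>>> play_rows:
  deltas: [1,2,0,60,-0.018,1,2,0,120,-0.018,1,2,0,170,-0.018,1,2,0,185,-0.018,1,2,0,195,-0.018,1,2,0,195,-0.018,0,2,0,195,-0.018,0,2,0,195,-0.018,0,2,0,195,-0.018,0,2,0,195,-0.018,0,2,0,195,-0.018,0,2,0,195,-0.018]

```text
t: 5.42
tool_pos: [0.5285, 0.3168, 0.1045]
ee_rot: [0.166, -3.137, 0.0]
ft_force: [-0.1, -0.4, 0.3]
width: 0.403
finger_force: 0.0
```

```bash
python3 -c "
from h import *
go(.5285,.316,.105,96)"
```

```text
shift [ 0.1 -0.8 -0.5] turn 0.0011 deg 0.1 now [0.5285 0.3168 0.1045] yaw 96.06 toolz [-0. -0. -1.] q6 -2.27 t 5.425
```

>>> play_rows:
  deltas: [0,0,0,0,0,0,0,0,0,0,0,0,0,0,0,0,0,0,0,0,0,0,0,-20,0,0,0,0,-80,0,0,0,0,-140,0,0,0,0,-150,0,0,0,0,-150,0]

```text
t: 6.55
tool_pos: [0.5277, 0.3165, 0.2536]
ee_rot: [0.165, -3.135, -0.0]
ft_force: [0.1, 1.1, -4.1]
width: 0.273
finger_force: 29.7
```

```bash
python3 - <<'E'
from h import *
im,d,P=wrist("w2")
rect(P,d,.09,.1,.45,.62,.22,.42,"block")
rect(P,d,.09,.107,.4,.68,-.15,.2,"mould")
rect(P,d,.13,.155,.4,.68,-.05,.09,"sprue")
im,d=read_camera("top");c=get_calibration("top");P=cloud("top",c,d)
rect(P,d,.09,.107,.4,.68,-.15,.2,"mould top")
s=readout.state();print(s["tool_pos"],s["width"]*87,s["finger_force"],s["ft_force"])
M=[.5429,.0217];a=np.radians(7.8);y=np.array([-np.sin(a),np.cos(a)])
for n,k in(("L",77),("R",-77)):print(n,np.array(M)+y*k/1000)
E
```

```text
block 8736 [527.5 315.8] [117.1  90.4] 6.12 z 0.0955
mould 9725 [532.4  67.5] [102.9  95.3] 8.25 z 0.1028
sprue 0
mould top 2186 [542.9  21.7] [105.  190.1] 7.92 z 0.1021
[0.52716785 0.3159187  0.25145032] 23.833134809255622 29.66233199927956 [-0.06936401 -1.06132877 -4.41485822]
L [0.5324499  0.09798758]
R [ 0.5533501  -0.05458758]
```

View pics/w2.png

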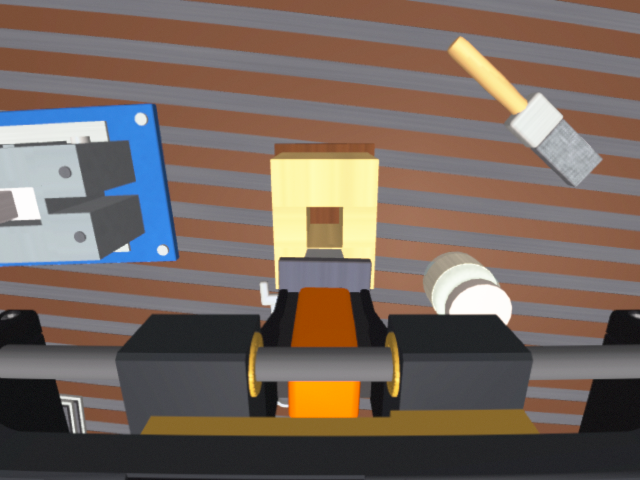

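The wedge is firmly held. The block slot now stands empty at (324,228), and the mould is on the left. Next I'll go over the left slot.

```bash
python3 -c "
from h import *
go(.5305,.097,.26,97.9)"
```

```text
shift [  19.7 -218.1   -7.9] turn -0.0326 deg -1.9 now [0.5272 0.3159 0.2515] yaw 96.03 toolz [-0.005 -0.003 -1.   ] q6 -2.27 t 6.65
```

>>> play_rows:
  deltas: [0,5,-50,-9,-0.033,0,10,-110,-9,-0.033,0,15,-170,-9,-0.033,0,19.5,-210,-9,-0.033,0,19.5,-218,-9,-0.033,0,19.5,-218,-9,-0.033,0,19.5,-218,-9,-0.033]

```text
t: 7.52
tool_pos: [0.5321, 0.0989, 0.2626]
ee_rot: [0.219, -3.132, 0.0]
ft_force: [0.5, 0.6, -3.4]
width: 0.277
finger_force: 29.7
```

```bash
python3 - <<'E'
from h import *
im,d,P=wrist("w3")
rect(P,d,.09,.107,.4,.68,-.15,.2,"mould")
rect(P,d,.135,.155,.4,.68,-.05,.09,"sprue")
rect(P,d,.2,.26,.4,.68,.04,.15,"wedge")
s=readout.state();print(s["tool_pos"],s["ft_force"])
# mould-frame profile across the seam, various y, at top height
a=np.radians(7.9);ax=np.array([np.cos(a),np.sin(a)]);ay=np.array([-ax[1],ax[0]])
m=(d>0)&(abs(P[...,2]-.1025)<.006);q=P[m][:,:2]*1000-[540,20.5];X=q@ax;Y=q@ay
for y0 in range(-100,100,8):
    k=(Y>y0)&(Y<y0+8)
    if k.sum()>5:
        xs=np.sort(X[k]);g=np.diff(xs);i=g.argmax();print(y0,k.sum(),"x",xs[0].round(1),xs[-1].round(1),"gap",xs[i].round(1),xs[i+1].round(1))
E
```

```text
mould 17564 [538.6  18.5] [102.9 190.7] 8.19 z 0.1026
sprue 1560 [539.5  19.1] [25.9 30.1] 7.31 z 0.1523
wedge 2381 [515.7  96.2] [18.3 44.1] 7.16 z 0.2593
[0.53209864 0.098983   0.26284827] [ 0.15405126 -0.00652698 -2.90259853]
-100 477 x -50.0 50.2 gap -7.1 6.9
-92 838 x -49.9 50.1 gap -7.1 6.6
-84 877 x -49.9 49.9 gap -7.0 6.6
-76 869 x -49.8 49.7 gap -7.1 6.7
-68 862 x -49.9 49.7 gap -6.9 6.5
-60 972 x -49.8 49.7 gap 7.5 8.1
-52 807 x -49.7 50.0 gap 8.3 9.2
-44 677 x -50.6 49.4 gap -16.9 16.1
-36 621 x -50.5 49.7 gap -16.9 16.1
-28 550 x -50.5 49.3 gap -16.8 29.5
-20 559 x -50.5 49.5 gap -12.7 29.1
-12 584 x -50.5 49.3 gap -13.0 29.2
-4 582 x -50.4 49.5 gap -12.9 26.4
4 680 x -50.4 49.7 gap -12.7 16.2
12 763 x -50.5 49.3 gap 11.6 16.1
20 687 x -50.4 49.3 gap -16.9 16.1
28 694 x -50.4 49.6 gap -16.8 16.0
36 531 x -50.4 33.6 gap -17.0 16.0
44 665 x -50.4 30.8 gap 12.7 13.6
52 790 x -50.4 30.9 gap 3.5 4.3
60 668 x -50.6 30.3 gap -7.2 6.5
68 633 x -50.4 23.0 gap -7.1 6.4
76 662 x -50.5 23.1 gap -7.2 6.4
84 648 x -50.5 23.3 gap -7.3 6.6
92 119 x -50.4 23.6 gap -7.5 6.6
```

View pics/w3.png

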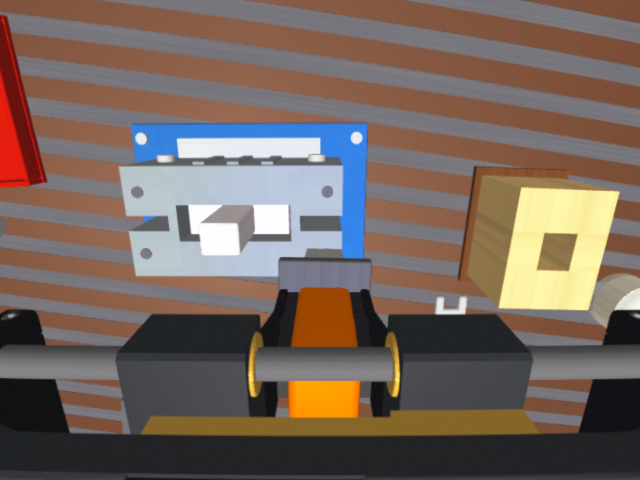

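The picture shows both pry slots, the left at (318,223) and the right at (150,225), with the guard at (325,272). The sprue stands in the middle.

```bash
python3 -c "
from h import *
go(.5308,.0962,.172,97.9)"
```

```text
shift [ 1.6 -2.6 90.9] turn 0.0022 deg 0.1 now [0.5321 0.099  0.2628] yaw 98.03 toolz [-0.001 -0.    -1.   ] q6 -1.91 t 7.575
```

>>> play_rows:
  deltas: [0,1.6,-2.6,0,0,0,1.6,-2.6,20,0,0,1.6,-2.6,60,0,0,1.6,-2.6,85,0,0,1.6,-2.6,91,0,0,1.6,-2.6,91,0,0,1.6,-2.6,91,0]

```text
t: 8.45
tool_pos: [0.5318, 0.0956, 0.174]
ee_rot: [-0.218, 3.131, 0.001]
ft_force: [0.0, -0.6, -2.4]
width: 0.278
finger_force: 29.7
```

```bash
cat >> h.py <<'E'
def prof(P,d):
    a=np.radians(8.0);ax=np.array([np.cos(a),np.sin(a)]);ay=np.array([-ax[1],ax[0]])
    m=(d>0)&(abs(P[...,2]-.1025)<.006);q=P[m][:,:2]*1000-[539.9,19.0];X=q@ax;Y=q@ay
    for y0 in (-92,-84,-76,-68,60,68,76,84):
        k=(Y>y0)&(Y<y0+8)
        a_=X[k&(X<0)];b=X[k&(X>0)]
        if len(a_)>5 and len(b)>5: print(y0,"outer",a_.min().round(1),b.max().round(1),"inner",a_.max().round(1),b.min().round(1),"open",(b.min()-a_.max()-13.7).round(1))
E
python3 -c "
from h import *
im,d,P=wrist('w4');prof(P,d)
go(.5308,.0962,.1445,97.9);print(readout.state()['ft_force'])"
```

```text
-92 outer -50.1 50.3 inner -7.1 6.9 open 0.3
-84 outer -49.9 50.3 inner -7.2 6.8 open 0.3
-76 outer -49.9 50.0 inner -7.1 6.7 open 0.1
-68 outer -49.9 50.0 inner -6.8 6.7 open -0.2
shift [ 0.8  0.8 29.4] turn 0.0012 deg 0.1 now [0.5317 0.0955 0.1739] yaw 97.97 toolz [ 0.002  0.001 -1.   ] q6 -1.91 t 8.5
[ 0.27386397 -0.70224318 -3.11809883]
```

>>> play_rows:
  deltas: [0,0.8,0.8,8,0,0,0.8,0.8,12,0,0,0.8,0.8,15,0,0,0.8,0.8,18,0,0,0.8,0.8,21,0,0,0.8,0.8,24,0,0,0.8,0.8,27,0,0,0.8,0.8,29,0,0,0.8,0.8,29,0]

```text
t: 9.62
tool_pos: [0.5325, 0.0964, 0.146]
ee_rot: [-0.219, 3.128, 0.001]
ft_force: [-0.0, -0.8, 6.4]
width: 0.278
finger_force: 29.7
```

```bash
python3 -c "
from h import *
im,d,P=wrist('w5');prof(P,d)
go(.5308,.0962,.1445,97.9);print(readout.state()['ft_force'])"
```

```text
-92 outer -50.2 50.0 inner -6.4 5.9 open -1.4
-84 outer -50.1 49.9 inner -6.3 6.3 open -1.1
-76 outer -50.1 50.7 inner -6.4 6.7 open -0.6
-68 outer -50.0 51.0 inner -6.2 6.7 open -0.8
shift [1.7 0.  1.5] turn 0.0022 deg 0.1 now [0.5325 0.0964 0.146 ] yaw 98.02 toolz [ 0.006  0.001 -1.   ] q6 -1.91 t 9.675
[ 0.33852303 -0.63312547  5.93145198]
```

```bash
python3 -c "
from h import *
go(.552,-.0564,.26,98)"
```

```text
shift [   1.3 -154.  -114. ] turn 0.0004 deg 0.0 now [0.5325 0.0964 0.146 ] yaw 98.02 toolz [ 0.006  0.001 -1.   ] q6 -1.91 t 9.675
```

>>> play_rows:
  deltas: [0,0,0,-30,0,0,0,0,-85,0,0,0,0,-114,0,0,0.5,-30,-117,0,0,1,-90,-117,0,0,1,-140,-117,0,0,1,-154,-117,0,0,1,-154,-117,0,0,1,-154,-117,0]

```text
t: 10.8
tool_pos: [0.5503, -0.056, 0.2602]
ee_rot: [0.219, -3.134, -0.001]
ft_force: [0.3, 0.0, -4.7]
width: 0.275
finger_force: 30.0
```

```bash
python3 -c "
from h import *
im,d,P=wrist('w6');prof(P,d)
rect(P,d,.2,.27,.4,.68,-.12,.0,'wedge')
rect(P,d,.135,.155,.4,.68,-.05,.09,'sprue')
go(.552,-.0564,.172,98);print(readout.state()['ft_force'])"
```

```text
-92 outer -50.1 20.4 inner -7.1 6.3 open -0.4
-84 outer -50.1 20.8 inner -7.1 6.2 open -0.4
-76 outer -50.1 20.4 inner -7.0 6.8 open 0.2
-68 outer -50.1 23.8 inner -7.1 7.2 open 0.6
60 outer -50.0 55.5 inner -7.3 11.5 open 5.1
68 outer -50.2 55.5 inner -7.2 11.7 open 5.2
76 outer -50.2 55.4 inner -7.3 12.1 open 5.7
84 outer -50.3 55.7 inner -7.3 12.2 open 5.8
wedge 3800 [534.2 -58.8] [18.  44.1] 7.49 z 0.2572
sprue 1628 [540.1  19.1] [27.2 30.6] 7.73 z 0.152
shift [-1.6 -0.9 88.3] turn 0.0005 deg 0.0 now [ 0.5503 -0.0558  0.2604] yaw 98.03 toolz [-0.  0. -1.] q6 -1.62 t 10.85
[-0.42074592  0.23954797 -3.18654255]
```

>>> play_rows:
  deltas: [0,2,-0.9,30,0,0,2,-0.9,70,0,0,2,-0.9,85,0,0,2,-0.9,90,0,0,2,-0.9,95,0,0,2,-0.9,98,0,0,2,-0.9,101,0,0,2,-0.9,104,0,0,2,-0.9,107,0,0,2,-0.9,110,0,0,2,-0.9,110,0]

```text
t: 12.22
tool_pos: [0.55, -0.0583, 0.1529]
ee_rot: [-0.218, 3.13, -0.002]
ft_force: [1.7, 0.4, 4.5]
width: 0.271
finger_force: 30.0
```

```bash
python3 -c "
from h import *
im,d,P=wrist('w7');prof(P,d)
go(.551,-.0564,.1255,98);s=readout.state();print(s['ft_force'],s['torque'])"
```

```text
60 outer -50.6 50.9 inner -7.1 10.9 open 4.3
68 outer -50.5 51.0 inner -7.1 10.9 open 4.3
76 outer -50.7 50.4 inner -6.9 11.6 open 4.8
84 outer -50.5 50.5 inner -6.9 11.8 open 5.0
shift [-1.2  1.8 27.4] turn -0.0003 deg -0.0 now [ 0.55   -0.0583  0.1529] yaw 97.99 toolz [ 0.004 -0.001 -1.   ] q6 -1.62 t 12.275
[1.16632609 0.35184184 5.40980611] [-0.00715553 -0.44919565 -0.08211826]
```

>>> play_rows:
  deltas: [0,0,1,3,0,0,0,1,6,0,0,0,1,9,0,0,0,1,12,0,0,0,1,15,0,0,0,1,18,0,0,0,1,21,0,0,0,1,24,0,0,0,1,27,0,0,0,1,28,0,0,0,1,28,0]

```text
t: 13.65
tool_pos: [0.5499, -0.0575, 0.1252]
ee_rot: [-0.219, 3.13, -0.002]
ft_force: [0.3, -0.7, 5.8]
width: 0.275
finger_force: 30.0
```

```bash
python3 -c "
from h import *
im,d,P=wrist('w8');prof(P,d)
rect(P,d,.1,.14,.4,.68,-.12,-.02,'wedge')
go(.5305,.0962,.26,98);s=readout.state();print(s['ft_force'],s['torque'])"
```

```text
60 outer -51.2 32.9 inner -8.1 11.6 open 6.0
68 outer -51.1 33.1 inner -7.1 11.3 open 4.8
76 outer -50.5 32.9 inner -7.0 11.9 open 5.2
84 outer -50.2 12.9 inner -6.8 12.1 open 5.1
wedge 12715 [528.  -51.6] [62.9 78. ] 89.46 z 0.103
shift [  -2.7  154.6 -135. ] turn -0.0001 deg -0.0 now [ 0.55   -0.0574  0.1252] yaw 98.0 toolz [ 0.004 -0.001 -1.   ] q6 -1.62 t 13.7
[ 0.36246125 -1.72619999  6.09195264] [-0.13250144 -0.28611029 -0.05813715]
```

>>> play_rows:
  deltas: [0,0,0,-30,0,0,0,0,-85,0,0,0,0,-130,0,0,-0.5,30,-136,0,0,-1,90,-136,0,0,-1.5,140,-136,0,0,-1.5,154,-136,0,0,-1.5,154,-136,0,0,-1.5,154,-136,0]

```text
t: 14.82
tool_pos: [0.5281, 0.0946, 0.2581]
ee_rot: [0.216, -3.132, 0.001]
ft_force: [1.4, -0.2, -2.7]
width: 0.278
finger_force: 30.0
```

```bash
python3 -c "
from h import *
im,d,P=wrist('w9');prof(P,d)
rect(P,d,.2,.27,.4,.68,.05,.15,'wedge')
rect(P,d,.135,.155,.4,.68,-.05,.09,'sprue')
go(.5295,.0962,.1245,98);print(readout.state()['ft_force'])"
```

```text
-92 outer -58.8 55.2 inner -15.8 11.9 open 14.0
-84 outer -58.3 55.6 inner -15.3 12.0 open 13.5
-76 outer -58.0 55.3 inner -15.5 11.9 open 13.8
-68 outer -57.5 54.9 inner -14.4 11.7 open 12.5
60 outer -51.2 18.5 inner -7.9 11.8 open 6.0
68 outer -50.9 18.3 inner -7.1 12.1 open 5.4
76 outer -50.6 18.7 inner -7.1 12.2 open 5.6
84 outer -50.0 21.8 inner -7.1 12.2 open 5.6
wedge 3954 [511.9  91.8] [17.5 44.2] 7.42 z 0.2552
sprue 1594 [539.5  19.3] [26. 30.] 8.19 z 0.1523
shift [ -1.7   1.6 133.7] turn -0.0024 deg -0.1 now [0.5283 0.0945 0.2582] yaw 97.86 toolz [-0.001 -0.001 -1.   ] q6 -1.91 t 14.875
[ 0.41905657 -0.59959404 -4.1421929 ]
```

>>> play_rows:
  deltas: [0,0,1.5,40,0,0,0,1.5,80,0,0,0,1.5,95,0,0,0,1.5,102,0,0,0,1.5,106,0,0,0,1.5,110,0,0,0,1.5,113,0,0,0,1.5,116,0,0,0,1.5,119,0,0,0,1.5,122,0,0,0,1.5,125,0,0,0,1.5,128,0,0,0,1.5,131,0,0,0,1.5,134,0,0,0,1.5,135,0,0,0,1.5,135,0]

```text
t: 16.88
tool_pos: [0.528, 0.0971, 0.1233]
ee_rot: [0.218, -3.133, 0.0]
ft_force: [3.8, 0.7, 3.6]
width: 0.275
finger_force: 30.0
```

```bash
python3 -c "
from h import *
im,d,P=wrist('w10');prof(P,d)
go(.5285,.3168,.25,96);s=readout.state();print(s['ft_force'],s['torque'])"
```

```text
-92 outer -58.0 12.8 inner -15.4 11.8 open 13.5
-84 outer -58.5 54.9 inner -14.9 11.4 open 12.6
-76 outer -58.4 55.5 inner -14.8 11.6 open 12.7
-68 outer -58.5 55.6 inner -14.9 11.5 open 12.7
shift [ -30.7  217.5 -126.8] turn 0.034 deg 1.9 now [0.528  0.0971 0.1233] yaw 97.95 toolz [-0.001 -0.    -1.   ] q6 -1.92 t 16.925
[3.8493509  0.43133512 3.16746836] [ 0.16568109 -1.21824661  0.01696332]
```

>>> play_rows:
  deltas: [0,0,0,-30,0,0,0,0,-85,0,0,0,0,-125,0,0,-7,50,-130,0.034,0,-15,110,-130,0.034,0,-25,170,-130,0.034,0,-30.7,210,-130,0.034,0,-30.7,217.5,-130,0.034,0,-30.7,217.5,-130,0.034,0,-30.7,217.5,-130,0.034]

```text
t: 18.18
tool_pos: [0.5277, 0.3151, 0.2525]
ee_rot: [0.162, -3.134, 0.003]
ft_force: [-0.4, -0.3, -2.9]
width: 0.273
finger_force: 30.0
```

```bash
python3 - <<'E'
from h import *
im,d,P=wrist('w11');prof(P,d)
rect(P,d,.09,.1,.45,.62,.22,.42,"block")
s=readout.state()
T=s["tool_pos"]
rect(P,d,T[2]-.01,T[2],.4,.68,.27,.37,'guard')
m=(d>0)&(abs(P[...,2]-T[2]+.004)<.008)&(P[...,1]>.27)&(P[...,1]<.37);q=P[m];
A=np.c_[q[:,:2]-q[:,:2].mean(0),np.ones(len(q))];print("guard plane",np.linalg.lstsq(A,q[:,2],rcond=None)[0],len(q))
im,d=read_camera("top");P=cloud("top",get_calibration("top"),d)-[.003,.0015,0];print("top");prof(P,d)
go(.5285,.3168,.18,96)
E
```

```text
60 outer -58.7 55.8 inner -16.0 11.7 open 14.1
68 outer -58.7 56.0 inner -16.0 12.0 open 14.3
76 outer -59.1 55.2 inner -15.8 11.9 open 14.0
84 outer -58.7 55.9 inner -16.1 12.0 open 14.4
block 8902 [527.6 315.9] [117.5  90.3] 6.06 z 0.0955
guard 2916 [510.9 312.6] [16.4 44.1] 5.45 z 0.2492
guard plane [0.25213137 0.02686995 0.24961084] 3245
top
-92 outer -57.1 54.5 inner -15.7 12.3 open 14.3
-84 outer -58.1 54.7 inner -15.2 13.2 open 14.7
-76 outer -57.4 54.0 inner -15.9 12.3 open 14.6
-68 outer -58.2 54.9 inner -15.2 12.7 open 14.3
60 outer -479.6 55.1 inner -16.1 13.7 open 16.1
68 outer -480.2 54.5 inner -15.7 12.5 open 14.5
76 outer -483.4 55.3 inner -16.6 13.3 open 16.2
84 outer -489.8 53.4 inner -15.8 12.4 open 14.5
shift [-0.4  1.5 73.4] turn -0.0015 deg -0.1 now [0.5284 0.3154 0.2534] yaw 95.91 toolz [-0.001 -0.001 -1.   ] q6 -2.27 t 18.275
```

View pics/w11.png

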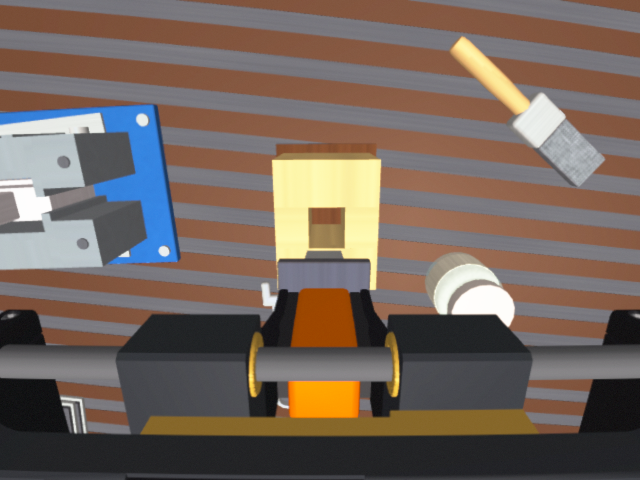

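The mould at left has its seam open about 14 mm at both ends. The guard at (325,272) is above the block slot at (326,228).

>>> play_rows:
  deltas: [0,-0.4,1.5,30,0,0,-0.4,1.5,65,0,0,-0.4,1.5,90,0,0,-0.4,1.5,110,0,0,-0.4,1.5,123,0,0,-0.4,1.5,123,0,0,-0.4,1.5,123,0]

```text
t: 19.15
tool_pos: [0.5295, 0.3187, 0.1316]
ee_rot: [-0.164, 3.136, 0.002]
ft_force: [0.1, 0.3, -3.3]
width: 0.276
finger_force: 30.0
```

```bash
python3 - <<'E'
from h import *
im,d,P=wrist('w12')
rect(P,d,.09,.1,.45,.62,.22,.42,"block")
s=readout.state();T=s["tool_pos"];print(s["ft_force"])
rect(P,d,T[2]-.01,T[2],.4,.68,.27,.37,'guard')
go(.5285,.3168,.1045,96)
E
```

```text
block 17327 [514.1 314.7] [90.2 90.7] 6.11 z 0.0955
[ 0.47867065 -0.45857037 -4.02408597]
guard 2941 [512.8 316.2] [16.5 44.1] 6.22 z 0.1283
shift [ 1.3 -1.9 27.3] turn 0.0001 deg 0.0 now [0.5295 0.3188 0.1318] yaw 96.0 toolz [ 0.002  0.001 -1.   ] q6 -2.27 t 19.2
```

>>> play_rows:
  deltas: [0,1.2,-1.8,5,0,0,1.2,-1.8,12,0,0,1.2,-1.8,18,0,0,1.2,-1.8,23,0,0,1.2,-1.8,26,0,0,1.2,-1.8,28,0,0,1.2,-1.8,28,0]

```text
t: 20.08
tool_pos: [0.5278, 0.3164, 0.1047]
ee_rot: [-0.166, 3.137, -0.001]
ft_force: [-4.4, -1.6, 6.4]
width: 0.276
finger_force: 30.0
```

```bash
python3 - <<'E'
from h import *
im,d,P=wrist('w13')
s=readout.state();T=s["tool_pos"];print(s["ft_force"],s["torque"])
rect(P,d,.097,.107,.495,.53,.285,.345,'guard')
go(.5285,.3168,.1045,96)
E
```

```text
[-4.52964745 -2.12346273  6.4452095 ] [-0.45191367  1.48120071 -0.04686414]
guard 3049 [511.  313.8] [31.9 57.7] 1.79 z 0.1014
shift [-0.8  0.4  0.2] turn 0.0008 deg 0.0 now [0.5278 0.3164 0.1047] yaw 96.04 toolz [ 0. -0. -1.] q6 -2.27 t 20.125
```

>>> play_rows:
  deltas: [1,0,0,0,0,1,0,0,0,0,1,0,0,0,0,1,0,0,0,0,1,0,0,0,0,1,0,0,0,0,1,0,0,-20,0,1,0,0,-80,0,1,0,0,-140,0,1,0,0,-160,0,1,0,0,-160,0]

```text
t: 21.5
tool_pos: [0.5284, 0.317, 0.2646]
ee_rot: [-0.164, 3.134, 0.005]
ft_force: [0.4, -0.7, -1.6]
width: 1.0
finger_force: 0.0
```

```bash
python3 - <<'E'
from h import *
im,d,P=wrist('w14')
rect(P,d,.09,.099,.45,.62,.22,.42,"block")
rect(P,d,.158,.17,.5,.56,.29,.345,"handle")
go(.5405,.020,.21,98)
E
```

```text
block 9697 [528. 316.] [117.8  90.3] 6.12 z 0.0955
handle 1037 [526.6 315.1] [23.3 23.5] 6.36 z 0.1652
shift [  18.1 -296.2   52.1] turn -0.035 deg -2.0 now [0.5276 0.3165 0.2623] yaw 95.99 toolz [-0.     0.001 -1.   ] q6 -2.27 t 21.55
```

>>> play_rows:
  deltas: [1,3,-50,0,0,1,6,-110,10,-0.035,1,10,-170,30,-0.035,1,14,-230,52,-0.035,1,18,-280,52,-0.035,1,18,-296,52,-0.035,1,18,-296,52,-0.035,1,18,-296,52,-0.035]

```text
t: 22.55
tool_pos: [0.541, 0.0213, 0.21]
ee_rot: [0.221, -3.133, -0.0]
ft_force: [0.8, -1.2, -0.6]
width: 0.997
finger_force: 0.0
```

```bash
python3 - <<'E'
from h import *
im,d,P=wrist('w15')
rect(P,d,.147,.157,.4,.68,-.05,.09,"sprue")
prof(P,d)
print(find("tray_in","wrist",1))
go(.5405,.020,.110,98)
E
```

```text
sprue 1916 [539.6  19. ] [26.  29.9] 8.11 z 0.1524
-92 outer -58.4 45.1 inner -15.5 11.8 open 13.5
-84 outer -58.4 40.9 inner -15.4 11.7 open 13.4
-76 outer -58.5 55.4 inner -15.6 11.7 open 13.5
-68 outer -58.5 55.9 inner -15.4 11.8 open 13.5
60 outer -59.2 55.6 inner -15.8 11.8 open 13.9
68 outer -59.3 55.8 inner -15.9 11.9 open 14.1
76 outer -59.4 40.3 inner -16.4 11.9 open 14.6
84 outer -59.4 40.7 inner -16.7 12.0 open 15.0
[(0.56, array([ 0.4772, -0.258 ,  0.0098]))]
shift [  0.7  -1.5 100.4] turn 0.002 deg 0.1 now [0.541  0.0216 0.2104] yaw 98.12 toolz [-0.  0. -1.] q6 -1.77 t 22.65
```

View pics/w15.png

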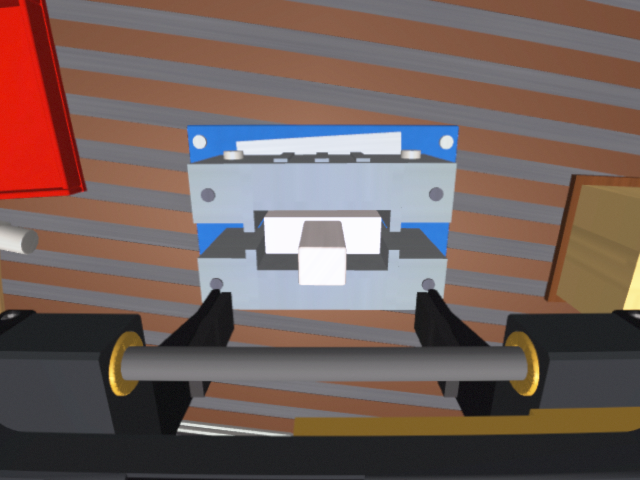

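The seam is open, with the sprue at (323,252) between the fingers.

>>> play_rows:
  deltas: [1,0.5,-1.5,40,0,1,0.5,-1.5,80,0,1,0.5,-1.5,97,0,1,0.5,-1.5,99,0,0,0.5,-1.5,99,0,0,0.5,-1.5,99,0,0,0.5,-1.5,99,0,0,0.5,-1.5,99,0,0,0.5,-1.5,99,0,0,0.5,-1.5,99,0,0,0.5,-1.5,99,0,0,0.5,-1.5,99,0,0,0.5,-1.5,99,0,0,0.5,-1.5,95,0,0,0.5,-1.5,91,0,0,0.5,-1.5,86,0,0,0.5,-1.5,80,0,0,0.5,-1.5,80,0]

```text
t: 24.9
tool_pos: [0.5411, 0.0188, 0.1313]
ee_rot: [-0.219, 3.132, 0.001]
ft_force: [-0.2, 0.8, -5.5]
width: 0.345
finger_force: 30.0
```

```bash
python3 - <<'E'
from h import *
s=readout.state();print(s["ft_force"],s["width"]*87,s["finger_force"])
c=get_calibration("top");P=np.load("top_cloud.npy");im=cv2.imread("pics/top0.png")
hsv=cv2.cvtColor(im,cv2.COLOR_BGR2HSV);m=((hsv[...,0]<8)|(hsv[...,0]>172))&(hsv[...,1]>150)
for lo,hi,n in((.02,.04,"rim"),(-.002,.01,"floor")):
    k=m&(P[...,2]>lo)&(P[...,2]<hi)&(P[...,0]>.36)&(P[...,0]<.62)&(P[...,1]>-.45)&(P[...,1]<-.18)
    print(n,k.sum(),cv2.minAreaRect(P[k][:,:2].astype(np.float32)*1000),np.median(P[k][:,2]))
go(.54,.02,.29,98)
E
```

```text
[-0.24130436  0.7960306  -5.53133751] 30.02019059478716 29.95500691467896
rim 580 ((486.1601257324219, -324.0101318359375), (170.49249267578125, 190.2764892578125), 10.099562644958496) 0.027317527244168027
floor 3300 ((487.1264953613281, -328.46624755859375), (160.40586853027344, 196.56776428222656), 11.108731269836426) 0.005803349875267094
shift [   0.7    1.4 -158.7] turn 0.0002 deg 0.0 now [0.5411 0.0188 0.1313] yaw 98.01 toolz [ 0.002  0.    -1.   ] q6 -1.77 t 24.9
```

>>> play_rows:
  deltas: [0,0,0,-8,0,0,0,0,-20,0,0,0,0,-40,0,0,0,0,-65,0,0,0,0,-95,0,0,0,0,-125,0,0,0,0,-130,0,0,0,0,-130,0]

```text
t: 25.9
tool_pos: [0.5401, 0.0188, 0.2601]
ee_rot: [0.219, -3.133, -0.001]
ft_force: [-0.1, -0.1, -6.0]
width: 0.343
finger_force: 30.0
```

```bash
python3 - <<'E'
from h import *
s=readout.state();print(s["ft_force"],s["width"]*87,s["finger_force"])
im,d,P=wrist('w16');prof(P,d)
go(.4845,-.3255,.2,100)
E
```

```text
[-0.06495377 -0.08493463 -6.0007678 ] 29.82647409554752 29.955194358481094
-92 outer -58.4 55.7 inner -14.7 11.8 open 12.8
-84 outer -58.5 55.6 inner -14.8 11.8 open 12.9
-76 outer -58.4 26.8 inner -15.8 12.0 open 14.1
60 outer -59.2 18.3 inner -15.9 12.4 open 14.6
68 outer -59.3 29.5 inner -15.9 12.0 open 14.2
76 outer -59.3 55.4 inner -15.8 12.1 open 14.2
84 outer -59.3 55.4 inner -16.7 12.0 open 15.0
shift [ 102.4 -333.1   59.4] turn -0.0351 deg -2.0 now [0.5397 0.0186 0.2593] yaw 97.99 toolz [-0.003  0.    -1.   ] q6 -1.77 t 25.95
```

Casting is out and the mould is unmoved. Now to the tray.

>>> play_rows:
  deltas: [0,10,-30,0,0,0,24,-75,0,-0.01,0,40,-125,0,-0.02,0,55,-175,0,-0.035,0,70,-225,0,-0.035,0,85,-275,10,-0.035,0,97,-315,30,-0.035,0,102,-333,50,-0.035,0,102,-333,60,-0.035,0,102,-333,60,-0.035,0,102,-333,60,-0.035]

```text
t: 27.32
tool_pos: [0.4867, -0.3247, 0.2012]
ee_rot: [-0.276, 3.129, -0.001]
ft_force: [-0.4, -0.0, -4.8]
width: 0.343
finger_force: 30.0
```

```bash
python3 - <<'E'
from h import *
im,d,P=wrist('w17')
hsv=cv2.cvtColor(im,cv2.COLOR_BGR2HSV);m=((hsv[...,0]<8)|(hsv[...,0]>172))&(hsv[...,1]>150)
for lo,hi,n in((.02,.04,"rim"),(-.002,.012,"floor")):
    k=m&(P[...,2]>lo)&(P[...,2]<hi)&(P[...,0]>.36)&(P[...,0]<.62)&(P[...,1]>-.45)&(P[...,1]<-.18)
    print(n,k.sum(),cv2.minAreaRect(P[k][:,:2].astype(np.float32)*1000),np.median(P[k][:,2]))
print(readout.state()["ft_force"])
go(.4845,-.3255,.106,100)
E
```

```text
rim 4451 ((484.1802978515625, -326.6376037597656), (169.6004638671875, 190.5970916748047), 10.68057632446289) 0.027977397159809014
floor 19972 ((491.3010559082031, -325.62762451171875), (184.05987548828125, 205.35862731933594), 10.858877182006836) 0.006473411163085807
[ 0.12311207 -0.2869462  -5.26753875]
shift [ 2.6 -0.2 95.5] turn 0.0018 deg 0.1 now [ 0.4869 -0.3247  0.2015] yaw 100.1 toolz [ 0.002 -0.001 -1.   ] q6 -1.08 t 27.375
```

View pics/w17.png

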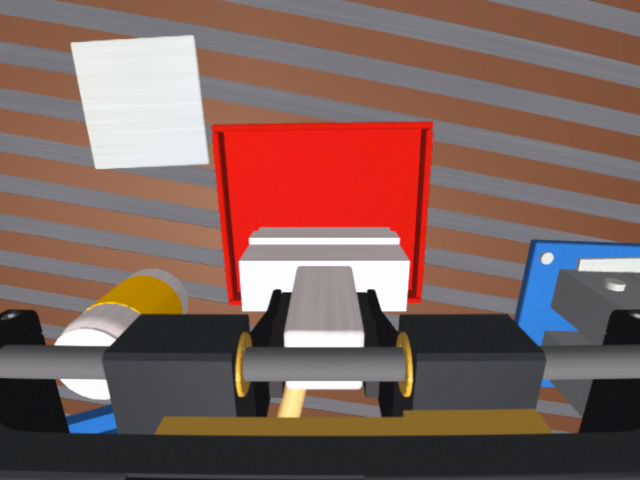

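The casting hangs at (325,270) over the tray, and the can on the left is clear and lower than the gripper body.

>>> play_rows:
  deltas: [0,2,0,25,0,0,2,0,55,0,0,2,0,72,0,0,2,0,80,0,0,2,0,85,0,0,2,0,88,0,0,2,0,90,0,0,2,0,91.5,0,0,2,0,93,0,0,2,0,93,0]

```text
t: 28.62
tool_pos: [0.484, -0.3256, 0.1075]
ee_rot: [0.274, -3.129, -0.0]
ft_force: [0.0, 0.2, -5.2]
width: 0.337
finger_force: 30.0
```

```bash
python3 -c "
from h import *
print(readout.state()['ft_force']);go(.4845,-.3255,.105,100)"
```

```text
[ 0.01732782  0.23270022 -5.16426764]
shift [-0.5  0.   2.5] turn 0.0002 deg 0.0 now [ 0.484  -0.3256  0.1075] yaw 100.01 toolz [-0.  0. -1.] q6 -1.08 t 28.625
```

>>> play_rows:
  deltas: [0,0,0,0.7,0,0,0,0,1.3,0,0,0,0,1.9,0,0,0,0,2.4,0,0,0,0,2.4,0]

```text
t: 29.25
tool_pos: [0.4841, -0.3256, 0.1055]
ee_rot: [-0.274, 3.13, -0.0]
ft_force: [-0.7, 0.8, -2.8]
width: 0.343
finger_force: 30.0
```

>>> play_rows:
  deltas: [0,0,0,0.5,0,0,0,0,1,0,0,0,0,1,0]

```text
t: 29.62
tool_pos: [0.4842, -0.3256, 0.1054]
ee_rot: [-0.275, 3.129, -0.001]
ft_force: [-2.0, 3.6, 5.4]
width: 0.341
finger_force: 30.0
```

In contact. I'll release, then rise.

>>> play_rows:
  deltas: [0.5,0,0,0,0,0.7,0,0,0,0,1,0,0,0,0,1,0,0,0,0,1,0,0,0,0,1,0,0,0,0,1,0,0,-15,0,1,0,0,-60,0,1,0,0,-120,0,1,0,0,-170,0,1,0,0,-180,0,1,0,0,-180,0]

```text
t: 31.12
tool_pos: [0.4841, -0.3255, 0.2853]
ee_rot: [-0.274, 3.127, -0.001]
ft_force: [0.5, 0.2, -0.3]
width: 0.997
finger_force: 0.0
```

```bash
python3 - <<'E'
from h import *
im,d,P=wrist('w18')
rect(P,d,.138,.16,.4,.57,-.4,-.25,"sprue")
rect(P,d,.068,.082,.4,.57,-.4,-.25,"castblock")
im,d=read_camera("scene");cv2.imwrite("pics/s2.png",im)
im,d=read_camera("top");P=cloud("top",get_calibration("top"),d)
rect(P,d,.158,.17,.5,.56,.29,.345,"handle")
P=P-[.003,.0015,0];prof(P,d)
for q in "hammer wrench brush can jar offcut".split(): print(q,find(q,"top",1))
E
```

```text
sprue 1137 [ 482.9 -326.5] [25.9 29.8] 9.39 z 0.1463
castblock 1932 [ 483.4 -326.6] [30.7 92.1] 10.02 z 0.0764
handle 97 [530.3 317.1] [24.4 24.9] 5.52 z 0.1643
-92 outer -57.1 54.6 inner -16.0 12.2 open 14.6
-84 outer -58.1 55.2 inner -15.2 13.1 open 14.6
-76 outer -57.4 54.4 inner -15.7 11.8 open 13.8
-68 outer -58.2 54.8 inner -14.9 12.8 open 14.0
60 outer -480.7 55.9 inner -16.6 13.3 open 16.2
68 outer -480.8 54.0 inner -15.8 12.9 open 15.0
76 outer -481.5 55.0 inner -16.5 13.3 open 16.1
84 outer -58.9 54.5 inner -16.1 12.6 open 14.9
hammer [(0.71, array([ 0.7479, -0.3196,  0.0228]))]
wrench [(0.67, array([0.7041, 0.2819, 0.0046]))]
brush [(0.97, array([0.4214, 0.5245, 0.0172]))]
can [(0.55, array([ 0.6038, -0.4717,  0.1201]))]
jar [(0.82, array([0.6022, 0.4672, 0.0849]))]
offcut []
```

View pics/s2.png

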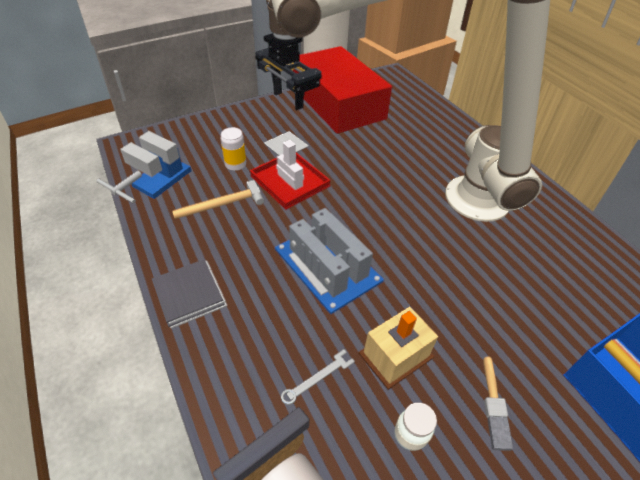

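The scene shows the casting upright in the tray at (290,168), the mould open at (330,250) and the wedge hung at (405,325). The hammer and the rest are where they were.

```bash
python3 -c "
from plant import bot
print(bot.close_job())"
```

```text
the job is handed in; nothing more can be done
None
```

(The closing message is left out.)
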